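# Empty the pedal tipper into its catch pan

## Task

Pull the orange catch pan out from under the riser by its thick end wall, put it down, take it again by its black T-handle and slide it fully home against the back stop of the tipper's bay, handle outwards. Then press the blue pedal down to its stop and hold it until all four red caps have slid off the plate into the pan, and let the pedal come back up. Leave the pan in the bay and do not disturb the other things on the bench.

Things in the scene. Friction and masses are not known exactly. Their poses are not given: they have to be found in the camera images.
- tipper: White pedal tipper, fixed. Origin on the bench, mid-floor of its pan bay; -x points out of the bay's open mouth (the pan enters along +x), z up. Bay 116 mm wide between two 50 mm high white rails (y = -58, +58 mm) from x = -60 mm back to a black back stop with its face at x = +56 mm. A pan fully home has its origin and axes on these. Pedal beside the mouth, on the -y side.
- bay_mouth (a point): Middle of the bay's mouth, on the bench at tipper x = -60 mm; axes as the tipper's. White flared guides spread outwards from here, 150 mm apart at their outer ends, 40 mm out.
- guard_edge (a point): Middle of the lower edge of the clear guard across the bay, 56 mm above the bench, outer face at tipper x = -51 mm, 86 mm wide, top at 160 mm. With two clear cheeks (43 mm either side, back to x = 30 mm) it makes the chute over the bay: what slides in must pass below 56 mm.
- plate_lip (a point): Middle of the lip and hinge line of the steel tipping plate, 100 mm above the bench at tipper x = 25 mm; the point's axes are the tipper's. The plate runs back 130 mm along +x, 64 mm wide inside, with 25 mm walls at sides and rear, open at this lip. The caps lie on it and slide off here, towards the mouth, down into the pan below.
- pedal (a joint): Angle of the blue pedal, rad: 0 = up, 0.30 = down on its stop. It lifts the plate's rear by three times as much (0.9 rad at the stop), so the caps slide off, late in the stroke and within a second. A spring brings it up again. It takes roughly 10 N at first and 15 N at the stop, pressed on the tread.
- pedal_pad (a point): Centre of the top of the pedal's black tread (50 x 52 mm), 68 mm above the bench when up, about 43 mm on its stop. The pedal, 60 mm wide and 115 mm long, hinges at tipper x = -5, y = -120 mm, 32 mm up, and points out along tipper -x, rising 0.35 rad to its free end when up, 0.05 rad when down. Press straight down here. The point turns with the pedal.
- riser: White bench riser with a small round centrifuge on it, 215 mm high in all; fixed. Origin on the bench at the middle of its open front edge; -x points out of the front. Board 220 mm wide (y), 170 mm deep (x = 0 to 170 mm), underside 80 mm above the bench; side walls 10 mm thick at y = -105 and +105 mm. The pan's handle is parked under it.
- pan: Orange open catch pan, loose, 0.2 to 0.3 kg, flat on the bench. Origin under its floor. Body x = -50 to +56 mm, y = -50 to +50 mm, 42 mm high; walls and floor 5 mm, but the +x end wall is 12 mm thick. A 20 mm wide stem along -x carries a black T-bar at x = -136 mm. At the start the -x end is under the riser; it goes into the bay +x end first.
- pan_endwall (a point): Middle of the top edge of the pan's 12 mm thick end wall (pan x = 44 to 56 mm), 42 mm above its underside, 90 mm wide inside. Axes as the pan's; gripped by closing along the pan's x.
- pan_handle (a point): Middle of the top of the pan's black upright T-bar, 62 mm above its underside: 12 mm thick along pan x, 50 mm long along pan y, 58 mm high. Axes as the pan's; gripped by closing along the pan's x. The stem between it and the body is 80 mm long and low, its top 14 mm up: keep the fingertips above it.
- cap0: A red tube cap, 25 mm diameter, 18 mm high, 15 g; origin at the centre of its underside. Starts lying loose on the tipper's plate.
- cap1: A red tube cap, 25 mm diameter, 18 mm high, 15 g; origin at the centre of its underside. Starts lying loose on the tipper's plate.
- cap2: A red tube cap, 25 mm diameter, 18 mm high, 15 g; origin at the centre of its underside. Starts lying loose on the tipper's plate.
- cap3: A red tube cap, 25 mm diameter, 18 mm high, 15 g; origin at the centre of its underside. Starts lying loose on the tipper's plate.
- cap0_center (a point): The middle of cap0.
- cap1_center (a point): The middle of cap1.
- cap2_center (a point): The middle of cap2.
- cap3_center (a point): The middle of cap3.
- tube_rack: Blue tube rack with five capped tubes, 50 x 160 mm, 87 mm high; a bystander to leave alone. Origin: centre of its underside.
- reagent: Amber reagent bottle, 60 mm diameter, 130 mm high; a bystander to leave alone. Origin: centre of its underside.
- tip_box: Grey pipette-tip box with green lid, 85 x 120 x 70 mm; a bystander to leave alone. Origin: centre of its underside.
- timer: White bench timer, 60 x 60 x 22 mm; a bystander to leave alone. Origin: centre of its underside.
- dish: Closed clear dish, 60 mm diameter, 16 mm high; a bystander to leave alone. Origin: centre of its underside.
- beaker: Glass beaker, 60 mm diameter, 75 mm high; a bystander to leave alone. Origin: centre of its underside.
Mind the look-alikes: they are no part of the job. What is shaped like the cap1 but purple is not meant.

How it is judged:
On the way, in this order (a step that is already met when the one before it is completed fails the run):
1. the pan is put down on the bench, clear of the riser, and let go (x of pan_handle in the frame of riser below -0.03 m and height (world z) of pan below 0.006 m and angle between pan's own z axis and vertical below 0.1 rad and contact force between the fingers and pan below 0.2 N), for 0.1 s.
2. the pan is fully home in the tipper's bay, handle outwards (x of pan in the frame of tipper between -0.015 and 0.01 m and y of pan in the frame of tipper between -0.02 and 0.02 m and angle between the x axis of pan and the x axis of tipper, either way round below 0.2 rad and angle between pan's own z axis and vertical below 0.1 rad and x of pan_handle in the frame of tipper below -0.09 m), for 0.2 s.
3. with the pan home, the pedal is pressed to its stop (all of step 2 and value of joint pedal above 0.28 rad), for 0.2 s.
At the end, for the whole second after the job is handed in: All four caps lie at rest inside the pan (centres within its walls and no higher than 45 mm over its underside); the pan stands in the bay, handle outwards, within 15 mm of the back stop, within 20 mm of the bay's middle and 0.2 rad of its direction; the pedal is back up (below 0.05 rad) (all of step 2 and x of cap0_center in the frame of pan between -0.05 and 0.056 m and y of cap0_center in the frame of pan between -0.05 and 0.05 m and z of cap0_center in the frame of pan between 0 and 0.045 m and linear speed of each of cap0, cap1, cap2, cap3 below 0.03 m/s and x of cap1_center in the frame of pan between -0.05 and 0.056 m and y of cap1_center in the frame of pan between -0.05 and 0.05 m and z of cap1_center in the frame of pan between 0 and 0.045 m and x of cap2_center in the frame of pan between -0.05 and 0.056 m and y of cap2_center in the frame of pan between -0.05 and 0.05 m and z of cap2_center in the frame of pan between 0 and 0.045 m and x of cap3_center in the frame of pan between -0.05 and 0.056 m and y of cap3_center in the frame of pan between -0.05 and 0.05 m and z of cap3_center in the frame of pan between 0 and 0.045 m and value of joint pedal below 0.05 rad and linear speed of pan below 0.02 m/s); the robot touches nothing.
It fails at once if a bystander is pushed more than 40 mm away or tipped over (distance of any of tube_rack, reagent, tip_box, timer, dish, beaker from where it was at the start of the episode above 0.04 m or angle between any of tube_rack, reagent, tip_box, timer, dish, beaker's own z axis and vertical above 0.6 rad).
It also fails if it takes over 72 s, if anything falls off the work surface, if the arm or the gripper's body presses on something with over 40 N, if the wrist force passes 120 N, or if a joint passes its speed limit or range.

## Robot

A 6-joint arm with a two-finger parallel gripper is mounted at the origin on the work surface. World frame = base frame: x ahead of the robot, y to its left, z up, the work surface at z = 0. Lengths are in m, angles in rad, forces in N, time in s.
With the tool pointing down it reaches from about 0.25 to 0.725 m from the base axis. Payload 4 kg.
Tool frame: the origin (TCP) lies at the very end of the fingers, on their centre line; the grasp point (between the pads) lies 19 mm behind it; z points along the fingers, y is the line along which they close (so a half turn about z gives the same grasp; the last joint's range is limited). The gripper opens to 85 mm and grips with 20 to 120 N. Pads are 22 mm wide; open, the fingers measure 114 mm over their backs; the gripper's body (76 mm by 85 mm) begins 54 mm behind the grasp point. The pads swing forward as they close: fully open they stand 13 mm farther back than shut.
Start: joints at [1.153, 0.241, 0.005, 1.335, 0, 1.571], TCP at [0.203, 0.457, 0.231] pointing down, gripper open.
Joint ranges: [-2.72, 2.72], [-1.05, 1.87], [-1.09, 1.28], [-1.99, 2.15], [-1.42, 1.44], [-3.14, 3.14]. Speed limits (rad/s): [2.79, 2.79, 3.14, 3.14, 3.14, 3.14].

## Interface

Orientations are given as a unit quaternion [x, y, z, w].
In Python, from workcell import bot gives the robot as it stands.
- The arm moves only by the tool carry_out, never from a script. Its argument "increments" is one flat list of numbers, 5 for each row, row after row: the finger opening in cm, from 0 to 8.54, then the shift along the tool's x, y, z in cm, then the turn about the tool's z in rad. A call has exactly 5 rows; each row shifts and turns the commanded pose from where the row before left it, along the tool's axes as they then stand; what a row does not reach is not made up. A row lasts 1/8 s, in which the tool goes at most 62.5 mm and 10.7 degrees, less where a joint would pass 70% of its speed; a pose out of reach is approached as far as the arm can. A call with a gripper value outside its range is refused whole. The fingers move at their own pace and stop on an object; the grip force is fixed at half the most. Time passes only in rows, so rows that do not move let the fingers close, or fill a call up. It gives the time, the measured TCP pose, the force, the opening and the grip force at its end, in the units of the state.
- bot.get_obs(): the state, without advancing time (a new reading comes with each control period).
- bot.camera(name): name is "scene" or "top"; returns a dict with "pixels" (420x560x3 uint8, blue, green, red), "range_z" (420x560 float32, m along the optical axis (not along the pixel's ray), 0 where there is no reading), "mtx" (3x3 intrinsics, pixels), "D" ([k1, k2, p1, p2, k3] as OpenCV has them; the pictures are not rectified), "eye" and "attitude" of the camera in the world. Camera axes: x right, y down, z forward; pixel columns grow to the right and rows downward; lengths in m; the calibration is good to about 2 mm. A picture is of the moment at which its call begins.
- bot.job_done(): hands the job in; it is judged then, once.
Trained networks look in a picture, given as the dict that the camera call returned (one of the last four; its "shot" number tells which), for a name from the list of things; names that differ only in an ending like _2 or _b are one class to them, and where a whole thing is asked for, a point or a joint stands for the part that bears it (a point fixed in the world has none). Each returns a list of dicts, best first, with "p" (0 to 1); they miss things now and then, are a little off and sometimes report something else, mostly with a low value. They report only what shows in the picture. A call takes as long as a camera call. They do not tell look-alikes from the thing itself.
- bot.find_in(picture, name): "xyz" ([x, y, z] in m, in the coordinates of the camera as it stood for that picture, good to about 4 mm: the middle of the surface that is visible of it).
- bot.regions_of(picture, name): "mask" (420x560 bool, what is visible of it).
- bot.place_of(picture, name): "xyz" ([x, y, z] in m, in the coordinates of the camera as it stood for that picture, good to about 4 mm: a listed point, or the origin of a listed thing).
The state is a dict: "clock": time; "joint_pos": joint angles; "joint_vel": joint speeds; "tau": joint torques, N m; "eef_pos": TCP position; "tool_rot": TCP orientation; "ft_force": force on the tool from outside, world axes, zero at the start; "ft_torque": the same for the moment, N m; "grip_width": finger opening in m; "grasp_force": force on a finger pad.
Only numpy, scipy, OpenCV 4.12 (cv2) and the standard library are available. Lean on these libraries where they do the work, as an engineer would, in place of code of your own. Each camera call takes 0.05 s, during which the arm holds its last target. There are 200 camera calls.

## Working session

There is one attempt and no reset: what is moved stays moved. The work goes in short steps, Python scripts to look and compute and a tool call to move; the robot and the scene stay as the last step left them, time stands still between calls to the robot, and variables do not carry over. Pictures are saved under pics/ and viewed, at most 10 in all, crops included, and the job is handed in when it is done.

Besides the shell and the picture viewer there is one more tool, called by a JSON object that holds its "fn" and its "kwargs", one argument or row to a line. carry_out: Moves the arm, as the interface text tells. Its arguments: {"type":"object","properties":{"increments":{"type":"array","items":{"type":"number"}}},"required":["increments"]}

```bash
mkdir -p pics; cat > h.py <<'E'
import numpy as np, cv2
from scipy.spatial.transform import Rotation as R
from workcell import bot
def att(c):
    a=np.array(c["attitude"],float)
    return a if a.shape==(3,3) else R.from_quat(a).as_matrix()
def w(c,p): return att(c)@np.array(p)+np.array(c["eye"])
def places(c,names,k=2):
    for n in names:
        print(n,[(round(float(d["p"]),2),w(c,d["xyz"]).round(4).tolist()) for d in bot.place_of(c,n)[:k]])
def cloud(c,mask=None):
    v,u=np.nonzero((c["range_z"]>0)&(mask if mask is not None else True))
    z=c["range_z"][v,u]
    q=cv2.undistortPoints(np.stack([u,v],1).astype(np.float64)[:,None],np.array(c["mtx"]),np.array(c["D"]))[:,0]
    return np.c_[q*z[:,None],z]@att(c).T+np.array(c["eye"])
E
python3 - <<'E'
from h import *
N=["tipper","bay_mouth","guard_edge","plate_lip","pedal_pad","riser","pan","pan_endwall","pan_handle","cap0_center","cap1_center","tube_rack","reagent","tip_box","timer","dish","beaker"]
o=bot.get_obs();print(o["eef_pos"],o["tool_rot"],o["clock"])
for n in("scene","top"):
    c=bot.camera(n);cv2.imwrite(f"pics/{n}0.png",c["pixels"]);print(n,c["eye"],c["attitude"]);places(c,N)
print(bot.get_obs()["clock"])
E
```

```text
[0.20263259 0.45641319 0.23042497] [ 2.07389563e-01  9.78257895e-01 -1.00997075e-03 -2.02090597e-04] 0.0
scene [ 1.18949632 -0.50943845  0.73948173] [ 0.82232172  0.3682781  -0.18761392 -0.39110004]
tipper [(0.58, [0.6129, -0.3028, 0.0043]), (0.23, [0.7999, -0.0079, 0.0015])]
bay_mouth [(0.57, [0.5314, 0.2016, 0.0438]), (0.28, [0.6137, -0.3276, 0.098])]
guard_edge [(0.74, [0.6168, -0.2521, 0.0567]), (0.53, [0.7636, 0.265, -0.0016])]
plate_lip [(0.91, [0.6122, -0.3289, 0.0956])]
pedal_pad [(0.66, [0.4963, -0.2115, 0.0722])]
riser [(0.67, [0.6164, -0.2516, 0.0586])]
pan [(0.75, [0.5315, 0.2484, -0.0011]), (0.57, [0.6139, -0.2515, 0.0556])]
pan_endwall [(0.84, [0.5286, 0.1971, 0.04])]
pan_handle [(0.62, [0.5379, 0.3833, 0.059])]
cap0_center [(0.63, [0.6256, -0.3694, 0.1107])]
cap1_center [(0.69, [0.5891, -0.3634, 0.1117]), (0.69, [0.7279, -0.3511, 0.0086])]
tube_rack [(0.56, [0.8016, -0.0063, 0.0014])]
reagent [(0.79, [0.7671, 0.1408, 0.002])]
tip_box [(0.68, [0.7636, 0.2681, -0.0053]), (0.32, [0.5355, 0.3872, 0.0638])]
timer [(0.69, [0.3836, 0.0568, -0.0005])]
dish [(0.72, [0.3717, -0.
[... 243 characters left out ...]
6083, -0.3305, 0.1058]), (0.41, [0.7992, -0.1297, -0.0001])]
pedal_pad [(0.58, [0.4966, -0.2141, 0.0664])]
riser [(0.95, [0.5463, 0.304, -0.004])]
pan [(0.87, [0.5277, 0.2451, -0.0019])]
pan_endwall [(0.63, [0.528, 0.1986, 0.0379])]
pan_handle [(0.46, [0.6178, -0.4217, 0.1091])]
cap0_center [(0.6, [0.6231, -0.3614, 0.1089])]
cap1_center [(0.39, [0.591, -0.3693, 0.1071]), (0.38, [0.7334, -0.3547, 0.0085])]
tube_rack [(0.56, [0.7976, -0.0101, -0.0027])]
reagent [(0.85, [0.7634, 0.1407, 0.0024])]
tip_box [(0.94, [0.7647, 0.2617, 0.0001])]
timer [(0.73, [0.3834, 0.0573, 0.0004])]
dish [(0.83, [0.3715, -0.0311, 0.0047]), (0.7, [0.6232, -0.365, 0.1016])]
beaker [(0.84, [0.8, -0.1284, 0.0008])]
1.8
```

View pics/scene0.png

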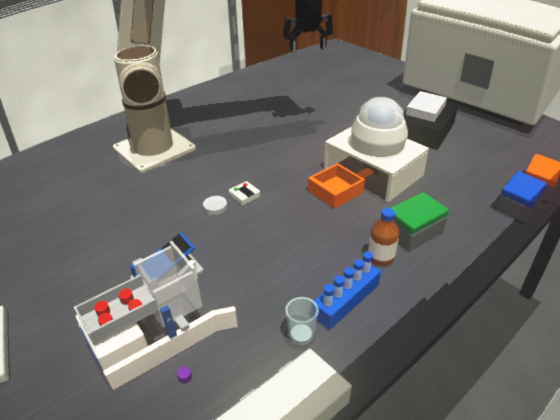

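View pics/top0.png

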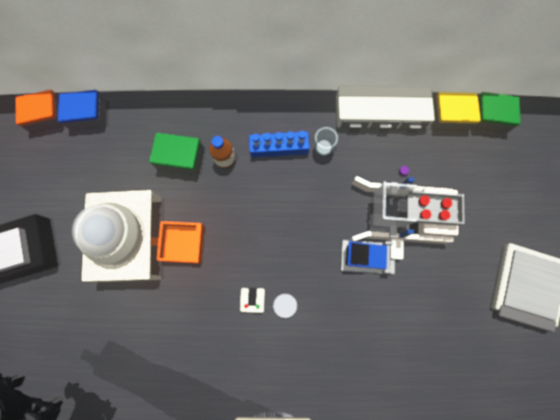

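Scene view: tipper lower left (150,300), pan at (337,185), handle under the riser at (375,165), and a purple look-alike at (184,374). In the top view the pan is at (180,242) and the tipper at (415,210), with its mouth facing the pan. The network points agree with this. Next I refine the yaws from depth.

```bash
python3 - <<'E'
from h import *
from scipy.optimize import minimize
c=bot.camera("top");s=bot.camera("scene")
hsv=cv2.cvtColor(c["pixels"],cv2.COLOR_BGR2HSV)
P=[]
for d in(c,s):
    m=np.zeros((420,560),bool)
    r=bot.regions_of(d,"pan")
    if r:
        m=r[0]["mask"]; p=cloud(d,m); q=p[(p[:,2]>.03)&(p[:,2]<.05)]
        q=q[(abs(q[:,0]-.53)<.08)&(abs(q[:,1]-.245)<.08)]
        print("pan",r[0]["p"],len(q),cv2.minAreaRect(q[:,:2].astype(np.float32)),np.percentile(q[:,:2],[1,99],axis=0).round(4).tolist(),np.median(q[:,2]))
    p=cloud(d);sel=(p[:,0]>.45)&(p[:,0]<.75)&(p[:,1]<-.18)&(p[:,1]>-.5)
    p=p[sel]
    for lo,hi in((.043,.056),(.117,.14),(.15,.17)):
        q=p[(p[:,2]>lo)&(p[:,2]<hi)];print(lo,len(q),cv2.minAreaRect(q[:,:2].astype(np.float32)) if len(q) else 0)
        # per side lines
        if lo==.043:
            for a,b in((.52,.58),(.64,.70)):
                t=q[(q[:,0]>a)&(q[:,0]<b)&(q[:,1]<-.25)&(q[:,1]>-.37)]
                if len(t)>20: print(" rail",len(t),np.polyfit(t[:,1]+.3,t[:,0],1),t[:,1].min(),t[:,1].max())
E
```

```text
pan 0.88 485 ((0.5285893678665161, 0.24128656089305878), (0.10638337582349777, 0.10068519413471222), 86.54617309570312) [[0.4768, 0.1878], [0.5789, 0.2946]] 0.04138149043286932
0.043 1038 ((0.5720148682594299, -0.3309609889984131), (0.2594138979911804, 0.24107615649700165), 85.44921112060547)
 rail 245 [-0.11599784  0.54603537] -0.3699805816787493 -0.2504984017236579
 rail 54 [0.10988205 0.6742884 ] -0.36847708115168976 -0.2501224401466435
0.117 874 ((0.6086742281913757, -0.3561123311519623), (0.20784088969230652, 0.13931690156459808), 86.91065216064453)
0.15 217 ((0.6124939322471619, -0.29322999715805054), (0.0811847522854805, 0.08733154833316803), 86.36229705810547)
pan 0.56 625 ((0.5319100618362427, 0.2443392127752304), (0.10998377203941345, 0.10603120923042297), 86.86162567138672) [[0.4812, 0.1898], [0.5827, 0.2982]] 0.03987005864949422
0.043 1332 ((0.5726680755615234, -0.3289097547531128), (0.2603539824485779, 0.24117223918437958), 84.99720764160156)
 rail 497 [0.15579086 0.6788572 ] -0.36988720650322005 -0.25010473241457654
0.117 2199 ((0.6118490695953369, -0.35555925965309143), (0.2054823786020279, 0.13946443796157837), 89.15469360351562)
0.15 357 ((0.6144214272499084, -0.29081860184669495), (0.08220172673463821, 0.08953095227479935), 85.38140106201172)
```

{"fn": "carry_out", "kwargs": {
  "increments": [8.5,0,0,0,-0.179,8.5,0,0,0,-0.179,8.5,0,-6,0,0,8.5,0,-6,0,0,8.5,-2,-6,0,0]
}}

```text
clock: 2.62
eef_pos: [0.2112, 0.2752, 0.2312]
tool_rot: [0.029, 1.0, -0.0, 0.0]
ft_force: [1.4, 0.2, 0.4]
grip_width: 0.0852
grasp_force: 0.0
```

{"fn": "carry_out", "kwargs": {
  "increments": [8.5,-4,-4,0,0,8.5,-6,-2,0,0,8.5,-6,0,0,0,8.5,-6,0,0,0,8.5,-6,0,0,0]
}}

```text
clock: 3.25
eef_pos: [0.4892, 0.2, 0.2315]
tool_rot: [0.03, 1.0, 0.0, 0.0]
ft_force: [0.1, 0.6, 1.0]
grip_width: 0.0852
grasp_force: 0.0
```

{"fn": "carry_out", "kwargs": {
  "increments": [8.5,-3.9,-0.2,4,0,8.5,0,0,5,0,8.5,0,0,5,0,8.5,0,0,3,0,8.5,0,0,0,0]
}}

```text
clock: 3.88
eef_pos: [0.5235, 0.1952, 0.0586]
tool_rot: [0.03, 1.0, -0.001, -0.003]
ft_force: [0.2, 0.1, 0.3]
grip_width: 0.0848
grasp_force: 0.0
```

```bash
python3 - <<'E'
from h import *
for n in("scene","top"):
    c=bot.camera(n);places(c,["pan_endwall","pan"],1)
    cv2.imwrite(f"pics/a{n}.png",c["pixels"][100:300] if n=="scene" else c["pixels"])
E
```

```text
pan_endwall [(0.62, [0.5302, 0.1987, 0.0417])]
pan [(0.92, [0.5309, 0.2502, 0.0001])]
pan_endwall [(0.77, [0.5292, 0.1988, 0.042])]
pan [(0.69, [0.5265, 0.2444, -0.0028])]
```

View pics/ascene.png

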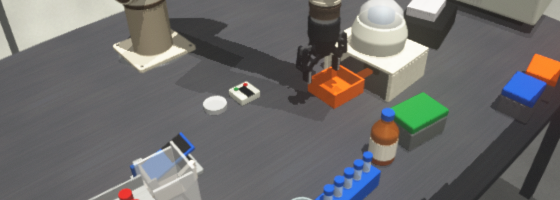

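The open fingers straddle the pan's end wall at about (322,75) in the crop. Next I lower and close.

{"fn": "carry_out", "kwargs": {
  "increments": [8.5,-0.4,0.2,2,0,8.5,0,0,2.3,0,5,0,0,0,0,0,0,0,0,0,0,0,0,0,0]
}}

```text
clock: 4.8
eef_pos: [0.5311, 0.1983, 0.0197]
tool_rot: [0.03, 1.0, 0.0, 0.001]
ft_force: [-0.1, 0.2, 0.1]
grip_width: 0.0318
grasp_force: 0.0
```

{"fn": "carry_out", "kwargs": {
  "increments": [0,0,0,0,0,0,0,0,0,0,0,0,0,-0.1,0,0,0,0,-0.2,0,0,0,0,0,0]
}}

```text
clock: 5.42
eef_pos: [0.5294, 0.1977, 0.0208]
tool_rot: [0.03, 1.0, -0.0, -0.001]
ft_force: [-0.0, -0.4, -2.2]
grip_width: 0.0108
grasp_force: 58.6
```

{"fn": "carry_out", "kwargs": {
  "increments": [0,0,-2,-0.2,0,0,0,-3,0,0,0,0,-3,0,0,0,0,-3,0,0,0,0,-3,0,0]
}}

```text
clock: 6.05
eef_pos: [0.5209, 0.0561, 0.0232]
tool_rot: [0.03, 1.0, -0.0, -0.0]
ft_force: [0.2, 0.3, -2.1]
grip_width: 0.0107
grasp_force: 58.7
```

{"fn": "carry_out", "kwargs": {
  "increments": [0,-2,-2,0,0,0,-3,-2,0,0,0,-3,-2,0,0,0,-3,0,0,0,0,-0.7,0,0,0]
}}

```text
clock: 6.68
eef_pos: [0.636, -0.0104, 0.0231]
tool_rot: [0.031, 1.0, -0.0, 0.0]
ft_force: [0.3, 0.2, -2.6]
grip_width: 0.0106
grasp_force: 58.7
```

```bash
python3 - <<'E'
from h import *
print(bot.get_obs()["eef_pos"])
for n in("scene","top"):
    c=bot.camera(n);places(c,["pan_handle","pan"],2)
    cv2.imwrite(f"pics/b{n}.png",c["pixels"])
E
```

```text
[ 0.63599973 -0.01040509  0.02307538]
pan_handle [(0.96, [0.6461, 0.1782, 0.064]), (0.72, [0.6204, -0.4247, 0.0987])]
pan [(0.73, [0.638, 0.0412, 0.0055]), (0.62, [0.6438, 0.1776, 0.0658])]
pan_handle [(0.53, [0.643, 0.172, 0.0629])]
pan []
```

View pics/bscene.png

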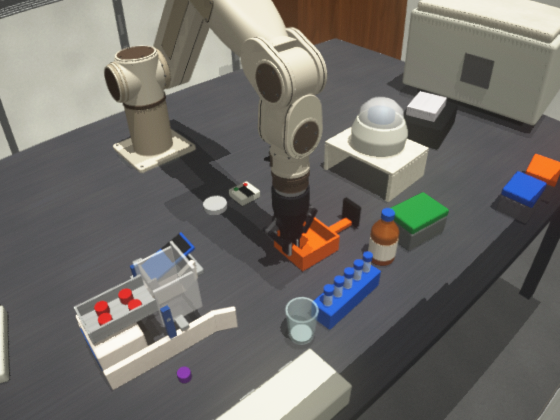

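The pan is clear of the riser and in line with the bay: body at (305,243), handle at (350,212). I put it down and let go.

{"fn": "carry_out", "kwargs": {
  "increments": [0,0,0,0.5,0,2,0,0,0,0,5,0,0,0,0,5,0,0,0,0,5,0,0,0,0]
}}

```text
clock: 7.6
eef_pos: [0.6349, -0.0087, 0.0183]
tool_rot: [0.03, 1.0, 0.0, 0.0]
ft_force: [0.0, -0.5, 0.8]
grip_width: 0.0496
grasp_force: 0.0
```

{"fn": "carry_out", "kwargs": {
  "increments": [5,0,0,-2,0,5,0,0,-5,0,5,0,5,-2,0,5,0,6,0,0,5,0,5,0,0]
}}

```text
clock: 8.22
eef_pos: [0.6448, 0.1529, 0.1091]
tool_rot: [0.03, 1.0, 0.0, 0.001]
ft_force: [1.0, 0.7, 0.2]
grip_width: 0.0497
grasp_force: 0.0
```

```bash
python3 - <<'E'
from h import *
print(bot.get_obs()["eef_pos"])
for n in("scene","top"):
    c=bot.camera(n);places(c,["pan_handle","pan","pan_endwall"],1)
    r=bot.regions_of(c,"pan")
    for x in r[:1]:
        p=cloud(c,x["mask"]);q=p[(p[:,2]>.03)&(p[:,2]<.048)&(p[:,1]<.11)]
        if len(q)>50: print(cv2.minAreaRect(q[:,:2].astype(np.float32)))
E
```

```text
[0.64482836 0.15285329 0.10907695]
pan_handle [(0.63, [0.6424, 0.1781, 0.061])]
pan [(0.84, [0.6365, 0.0431, 0.0006])]
pan_endwall [(0.93, [0.6339, -0.0056, 0.0402])]
((0.6363310813903809, 0.038293011486530304), (0.10933802276849747, 0.10347165912389755), 87.14205169677734)
pan_handle [(0.81, [0.6426, 0.1729, 0.061])]
pan [(0.83, [0.6298, 0.037, -0.0005])]
pan_endwall [(0.6, [0.6326, -0.0082, 0.0406])]
((0.6335353255271912, 0.03787732869386673), (0.10636720061302185, 0.10044524818658829), 87.06826782226562)
```

{"fn": "carry_out", "kwargs": {
  "increments": [6,0.2,2.2,2,0,6,0,0,3,0,6,0,0,3.3,0,6,0,0,0,0,2,0,0,0,0]
}}

```text
clock: 9.35
eef_pos: [0.644, 0.1737, 0.0256]
tool_rot: [0.03, 1.0, 0.0, 0.0]
ft_force: [0.3, 0.5, -0.1]
grip_width: 0.043
grasp_force: 0.0
```

{"fn": "carry_out", "kwargs": {
  "increments": [0,0,0,0,0,0,0,0,0,0,0,0,0,0,0,0,0,0,0,0,0,0,0,0,0]
}}

```text
clock: 9.98
eef_pos: [0.6452, 0.1739, 0.0271]
tool_rot: [0.03, 1.0, 0.001, 0.002]
ft_force: [0.4, 2.7, 4.6]
grip_width: 0.0117
grasp_force: 60.5
```

```bash
python3 - <<'E'
from h import *
o=bot.get_obs();print(o["eef_pos"],o["joint_pos"])
for n in("scene","top"):
    c=bot.camera(n);places(c,["pan","pan_endwall","guard_edge","tipper","plate_lip"],1)
E
```

```text
[0.64520792 0.17391407 0.02711387] [2.63100812e-01 7.07969706e-01 1.99848106e-01 1.05871475e+00
 4.16255435e-04 3.22463246e-01]
pan [(0.96, [0.6355, 0.0413, -0.0001])]
pan_endwall [(0.89, [0.6313, -0.012, 0.0413])]
guard_edge [(0.72, [0.6139, -0.2526, 0.0564])]
tipper [(0.82, [0.6131, -0.302, 0.0015])]
plate_lip [(0.73, [0.6144, -0.3281, 0.0985])]
pan [(0.73, [0.6306, 0.0339, 0.001])]
pan_endwall [(0.86, [0.6291, -0.0112, 0.0404])]
guard_edge [(0.71, [0.6157, -0.2553, 0.0586])]
tipper [(0.67, [0.6135, -0.3031, -0.0025])]
plate_lip [(0.65, [0.6097, -0.3291, 0.1039])]
```

{"fn": "carry_out", "kwargs": {
  "increments": [0,0.1,-2,-0.1,0,0,0.1,-4,0,0,0,0.1,-4,0,0,0,0,-4,0,0,0,0,-4,0,0]
}}

```text
clock: 11.2
eef_pos: [0.6303, -0.0072, 0.0272]
tool_rot: [0.03, 1.0, 0.001, 0.001]
ft_force: [0.2, 3.1, 4.4]
grip_width: 0.011
grasp_force: 60.3
```

{"fn": "carry_out", "kwargs": {
  "increments": [0,0,-3,0,0,0,0,-3,0,0,0,0,-2,0,0,0,0,-2,0,0,0,0,-1.5,0,0]
}}

```text
clock: 11.82
eef_pos: [0.6235, -0.1214, 0.0272]
tool_rot: [0.03, 1.0, 0.001, 0.001]
ft_force: [0.3, 4.4, 5.8]
grip_width: 0.011
grasp_force: 60.6
```

```bash
python3 - <<'E'
from h import *
o=bot.get_obs();print(o["eef_pos"],o["ft_force"])
for n in("scene","top"):
    c=bot.camera(n);places(c,["pan","pan_handle","guard_edge","tipper"],1)
    cv2.imwrite(f"pics/c{n}.png",c["pixels"])
E
```

```text
[ 0.62350913 -0.12142058  0.02717069] [0.31612007 4.40814133 5.7808697 ]
pan [(0.87, [0.6141, -0.2565, -0.0018])]
pan_handle [(0.81, [0.6212, -0.1207, 0.0617])]
guard_edge [(0.6, [0.618, -0.2507, 0.0587])]
tipper [(0.84, [0.6125, -0.3014, 0.0025])]
pan [(0.7, [0.6104, -0.2626, 0.0023])]
pan_handle [(0.5, [0.6084, -0.2616, 0.0008])]
guard_edge [(0.73, [0.6168, -0.2546, 0.0555])]
tipper [(0.67, [0.6115, -0.3045, 0.0011])]
```

View pics/cscene.png

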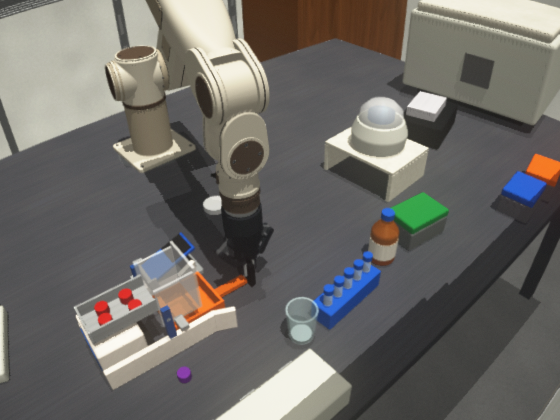

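The pan is part-way into the bay, body at (195,300) and handle at (250,275). About 46 mm remain, so I push on slowly.

{"fn": "carry_out", "kwargs": {
  "increments": [0,0,-1,0,0,0,0,-1,0,0,0,0,-1,0,0,0,0,-0.8,0,0,0,0,-0.4,0,0]
}}

```text
clock: 12.95
eef_pos: [0.6216, -0.1597, 0.0273]
tool_rot: [0.028, 1.0, 0.003, 0.001]
ft_force: [0.2, 5.0, 8.4]
grip_width: 0.0116
grasp_force: 60.7
```

{"fn": "carry_out", "kwargs": {
  "increments": [0,0,-0.2,0,0,0,0,-0.2,0,0,0,0,-0.2,0,0,0,0,0,0,0,0,0,0,0,0]
}}

```text
clock: 13.58
eef_pos: [0.6212, -0.1656, 0.0273]
tool_rot: [0.028, 1.0, 0.003, 0.001]
ft_force: [-0.1, 4.5, 8.5]
grip_width: 0.0111
grasp_force: 60.8
```

{"fn": "carry_out", "kwargs": {
  "increments": [0,0,-0.2,0,0,0,0,-0.2,0,0,0,0,-0.2,0,0,0,0,0,0,0,0,0,0,0,0]
}}

```text
clock: 14.2
eef_pos: [0.622, -0.1662, 0.0274]
tool_rot: [0.027, 1.0, 0.007, 0.002]
ft_force: [3.8, 19.2, 9.7]
grip_width: 0.0112
grasp_force: 61.8
```

```bash
python3 - <<'E'
from h import *
o=bot.get_obs();print(o["eef_pos"],o["ft_force"])
for n in("scene","top"):
    c=bot.camera(n);places(c,["pan","pan_handle","guard_edge","tipper","pedal_pad"],1)
E
```

```text
[ 0.62198795 -0.16620001  0.02735618] [ 3.81712388 19.22148882  9.70938939]
pan [(0.64, [0.6113, -0.2982, -0.0021])]
pan_handle [(0.97, [0.6235, -0.165, 0.0621])]
guard_edge [(0.62, [0.5885, -0.362, 0.1104])]
tipper [(0.72, [0.6141, -0.3009, 0.0022])]
pedal_pad [(0.55, [0.4994, -0.2122, 0.069])]
pan []
pan_handle [(0.5, [0.6277, -0.3651, 0.1026])]
guard_edge []
tipper []
pedal_pad [(0.34, [0.3833, 0.0581, 0.0009])]
```

{"fn": "carry_out", "kwargs": {
  "increments": [0,0,0.2,0,0,4,0,0,0,0,5,0,0,0,0,5,0,0,0,0,5,0,0,-2,0]
}}

```text
clock: 15.42
eef_pos: [0.6177, -0.1729, 0.0439]
tool_rot: [0.03, 1.0, 0.001, -0.003]
ft_force: [-0.2, -0.8, 0.4]
grip_width: 0.05
grasp_force: 0.0
```

{"fn": "carry_out", "kwargs": {
  "increments": [5,0,0,-4,0,5,0,0,-5,0,0,4,0,0,0,0,4,-2,0,0,0,4,-3,0,0]
}}

```text
clock: 16.05
eef_pos: [0.4958, -0.2159, 0.1361]
tool_rot: [0.029, 1.0, 0.0, -0.0]
ft_force: [0.8, -1.1, -0.2]
grip_width: -0.0002
grasp_force: 0.0
```

```bash
python3 - <<'E'
from h import *
o=bot.get_obs();print(o["eef_pos"],o["ft_force"])
for n in("scene","top"):
    c=bot.camera(n);places(c,["pan","pan_handle","tipper","pedal_pad","cap0_center"],1)
    cv2.imwrite(f"pics/d{n}.png",c["pixels"])
E
```

```text
[ 0.49577129 -0.21588417  0.13612056] [ 0.81832115 -1.0848511  -0.16875604]
pan [(0.6, [0.6089, -0.2984, -0.0005])]
pan_handle [(0.9, [0.619, -0.1636, 0.0599])]
tipper [(0.88, [0.6099, -0.3027, 0.0035])]
pedal_pad [(0.78, [0.4991, -0.2091, 0.0696])]
cap0_center [(0.44, [0.6284, -0.3632, 0.1102])]
pan [(0.7, [0.606, -0.3038, 0.0012])]
pan_handle [(0.63, [0.6204, -0.1685, 0.0594])]
tipper [(0.94, [0.6146, -0.3086, -0.0001])]
pedal_pad [(0.66, [0.8012, -0.013, -0.0013])]
cap0_center []
```

View pics/dscene.png

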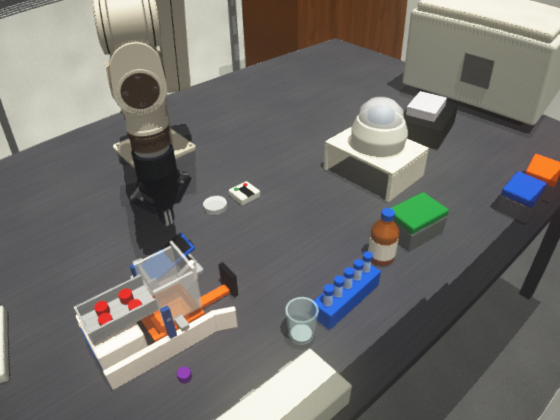

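The pan is home: handle at (230,280), body under the chute at (172,300), caps still on the plate. The closed fingers are over the pedal, so I press.

{"fn": "carry_out", "kwargs": {
  "increments": [0,-0.2,0.3,3,0,0,0,0,3,0,0,0,0,0.8,0,0,0,0,0.8,0,0,0,0,0.6,0]
}}

```text
clock: 17.27
eef_pos: [0.5008, -0.2116, 0.0568]
tool_rot: [0.029, 1.0, 0.001, 0.002]
ft_force: [-3.0, 4.0, 15.1]
grip_width: -0.0005
grasp_force: 6.8
```

{"fn": "carry_out", "kwargs": {
  "increments": [0,0,0,0.4,0,0,0,0,0.4,0,0,0,0,0.3,0,0,0,0,0.1,0,0,0,0,0,0]
}}

```text
clock: 17.9
eef_pos: [0.5012, -0.2101, 0.0451]
tool_rot: [0.029, 1.0, 0.003, 0.002]
ft_force: [-2.1, 9.6, 14.2]
grip_width: 0.0002
grasp_force: 6.8
```

{"fn": "carry_out", "kwargs": {
  "increments": [0,0,0,0.2,0,0,0,0,0.2,0,0,0,0,0.2,0,0,0,0,0,0,0,0,0,0,0]
}}

```text
clock: 18.52
eef_pos: [0.5013, -0.2097, 0.0425]
tool_rot: [0.028, 1.0, 0.003, 0.003]
ft_force: [-8.7, 13.2, 35.6]
grip_width: 0.0002
grasp_force: 17.3
```

On the stop, since the force jumped to 36 N. I hold it and look.

{"fn": "carry_out", "kwargs": {
  "increments": [0,0,0,0,0,0,0,0,0,0,0,0,0,0,0,0,0,0,0,0,0,0,0,0,0]
}}

```text
clock: 19.15
eef_pos: [0.5013, -0.2097, 0.0425]
tool_rot: [0.028, 1.0, 0.003, 0.003]
ft_force: [-8.8, 12.7, 35.3]
grip_width: 0.0002
grasp_force: 17.2
```

{"fn": "carry_out", "kwargs": {
  "increments": [0,0,0,0,0,0,0,0,0,0,0,0,0,0,0,0,0,0,0,0,0,0,0,0,0]
}}

```text
clock: 19.77
eef_pos: [0.5013, -0.2098, 0.0425]
tool_rot: [0.028, 1.0, 0.003, 0.003]
ft_force: [-8.6, 13.5, 35.9]
grip_width: 0.0001
grasp_force: 17.2
```

```bash
python3 - <<'E'
from h import *
o=bot.get_obs();print(o["eef_pos"],o["ft_force"])
ims=[]
for n,(y,x) in(("scene",(220,60)),("top",(140,320))):
    c=bot.camera(n)
    for i in range(1):print(n,[(round(float(d["p"]),2),w(c,d["xyz"]).round(3).tolist()) for d in bot.find_in(c,"cap0")[:6]])
    ims.append(cv2.resize(c["pixels"][y:y+170,x:x+180],None,fx=2.2,fy=2.2,interpolation=cv2.INTER_CUBIC))
cv2.imwrite("pics/e.png",np.hstack(ims))
E
```

```text
[ 0.50134776 -0.20975418  0.04247548] [-8.57216217 13.46298333 35.89298648]
scene [(0.66, [0.737, -0.354, 0.02]), (0.55, [0.599, -0.324, 0.022]), (0.41, [0.635, -0.273, 0.025])]
top [(0.33, [0.616, -0.219, 0.013])]
```

View pics/e.png

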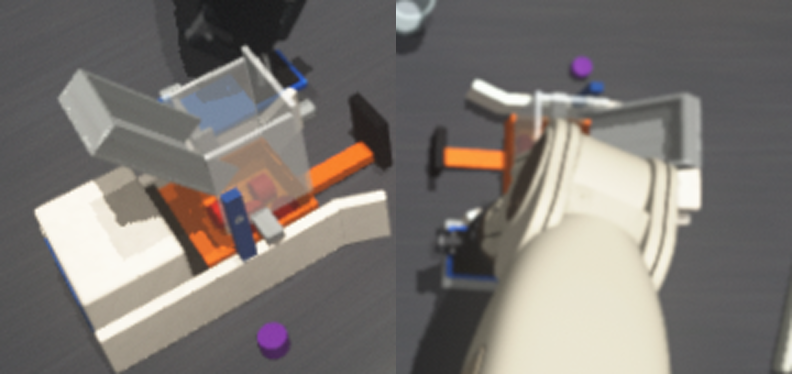

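The plate is tipped up and empty, and red caps show in the pan around (250,195). I release the pedal and retreat upward.

{"fn": "carry_out", "kwargs": {
  "increments": [0,0,0,-0.8,0,0,0,0,-1,0,0,0,0,-1,0,0,0,0,-2,0,0,0,0,-4,0]
}}

```text
clock: 20.6
eef_pos: [0.4984, -0.2124, 0.1242]
tool_rot: [0.03, 1.0, 0.001, -0.002]
ft_force: [0.6, 0.9, -0.9]
grip_width: 0.0005
grasp_force: 0.0
```

{"fn": "carry_out", "kwargs": {
  "increments": [0,0,0,-5,0,0,0,4,-3,0,0,4,4,0,0,0,5,4,0,0,0,5,4,0,0]
}}

```text
clock: 21.22
eef_pos: [0.3705, -0.0457, 0.205]
tool_rot: [0.03, 1.0, 0.0, 0.001]
ft_force: [0.9, 1.0, 0.9]
grip_width: -0.0003
grasp_force: 0.0
```

{"fn": "carry_out", "kwargs": {
  "increments": [0,5,4,0,0,0,0,6,0,0,0,0,6,0,0,0,0,6,0,0,0,0,0,0,0]
}}

```text
clock: 21.85
eef_pos: [0.3359, 0.1786, 0.2051]
tool_rot: [0.026, 1.0, 0.001, 0.001]
ft_force: [-0.6, -0.4, 0.4]
grip_width: -0.0
grasp_force: 0.0
```

```bash
python3 - <<'E'
from h import *
o=bot.get_obs();print(o["eef_pos"],o["ft_force"])
ims=[]
for n,(y,x) in(("scene",(220,60)),("top",(140,320))):
    c=bot.camera(n);places(c,["pan","pan_handle","tipper","pedal_pad"],1)
    print(n,[(round(float(d["p"]),2),w(c,d["xyz"]).round(3).tolist()) for d in bot.find_in(c,"cap0")[:6]])
    ims.append(cv2.resize(c["pixels"][y:y+170,x:x+180],None,fx=2.2,fy=2.2,interpolation=cv2.INTER_CUBIC))
cv2.imwrite("pics/f.png",np.hstack(ims))
E
```

```text
[0.3359351  0.17859659 0.20506045] [-0.64109497 -0.38427423  0.40677585]
pan [(0.33, [0.3699, -0.0293, 0.0011])]
pan_handle [(0.6, [0.6216, -0.1639, 0.0595])]
tipper [(0.72, [0.6146, -0.3043, 0.0015])]
pedal_pad [(0.59, [0.4987, -0.2112, 0.0722])]
scene [(0.73, [0.737, -0.354, 0.018]), (0.47, [0.6, -0.322, 0.025])]
pan [(0.89, [0.6101, -0.3067, 0.0018])]
pan_handle [(0.72, [0.6178, -0.171, 0.0584])]
tipper [(0.67, [0.6144, -0.3039, 0.0025])]
pedal_pad [(0.98, [0.4983, -0.2127, 0.0673])]
top [(0.44, [0.728, -0.351, 0.016])]
```

View pics/f.png

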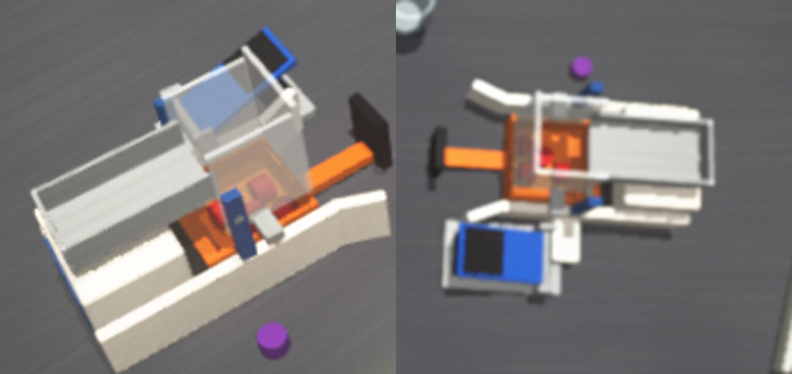

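The plate is empty, the pedal is up and the pan is home. One closer look to count the caps.

```bash
python3 - <<'E'
from h import *
ims=[]
for n,(y,x) in(("scene",(270,135)),("top",(185,360))):
    c=bot.camera(n)
    ims.append(cv2.resize(c["pixels"][y:y+75,x:x+75],(400,400),interpolation=cv2.INTER_CUBIC))
    h=cv2.cvtColor(c["pixels"],cv2.COLOR_BGR2HSV);p=cloud(c)
    m=((h[...,0]<4)|(h[...,0]>174))&(h[...,1]>120)&(h[...,2]>60)
    q=cloud(c,m);q=q[(q[:,0]>.5)&(q[:,0]<.72)&(q[:,1]<-.15)];print(n,len(q),np.percentile(q,[0,10,50,90,100],axis=0).round(3).tolist())
cv2.imwrite("pics/g.png",np.hstack(ims))
E
```

```text
scene 89 [[0.593, -0.335, 0.014], [0.597, -0.326, 0.019], [0.629, -0.32, 0.024], [0.64, -0.269, 0.03], [0.653, -0.262, 0.098]]
top 50 [[0.6, -0.326, 0.018], [0.601, -0.321, 0.022], [0.612, -0.304, 0.024], [0.623, -0.296, 0.028], [0.626, -0.295, 0.032]]
```

View pics/g.png

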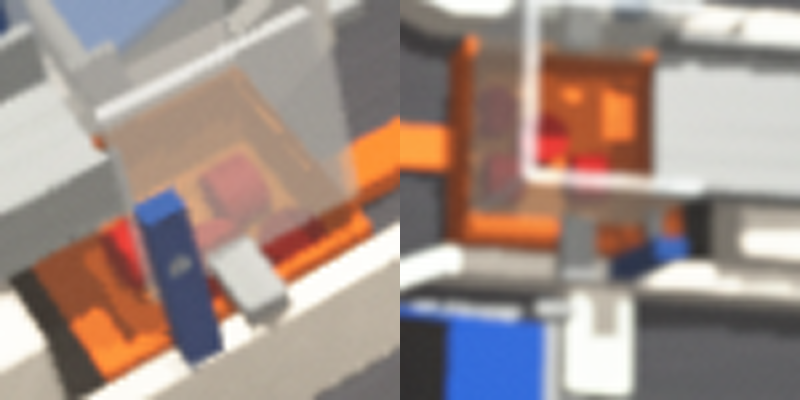

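Right crop: four caps in the pan, at (497,110), (500,170), (550,138) and (588,165). I hand the job in.

```bash
python3 -c "
from workcell import bot
print(bot.job_done())"
```

```text
the job is handed in; nothing more can be done
None
```

The job is handed in (the hand-in returned no verdict): in the last pictures the pan is home in the bay with its handle outwards, all four red caps are in it, the pedal is back up, and nothing else on the bench appears moved.

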